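# Test the wide lane's limit switch

### The job

On the bench stand two student-built plywood roller lanes for wooden blocks, a wide one and a narrow one, each with a roller-lever limit switch sticking up through its deck. Test the switch of the wide lane by hand: push its roller arm down until the switch clicks, keep it down for a moment, then let go so that the arm springs back up. Leave the narrow lane's switch alone.

Things in the scene. Friction and masses are not known exactly. Their poses are not given: they have to be found in the camera images.
- wide_roller (a point): Black roller, 22 mm diameter, 14 mm wide, axle level across the lane, on the switch arm of the WIDE lane (140 mm wide outside). Origin: its centre, 85 mm above the table at rest (top 96 mm); moves with the arm. x: along the lane, away from the robot; z up. Side walls 60 mm high, far end stop 65 mm high; a loose block up to 120 mm above the table stands over 100 mm nearer. Clear from above.
- wide_lever (a joint): The wide lane's steel switch arm, 60 mm from shaft to roller, rising along the lane's +x. Rad: 0 at rest, fully up; grows as the roller is pushed down. Clicks at 0.30 (roller 16 mm lower), stop at 0.50 (roller 28 mm lower, 10 mm further along +x). A spring brings it back; pushing down takes about 3 N at first, 5 N at the click, 7 N at the stop.
- narrow_roller (a point): The like roller on the switch arm of the NARROW lane (80 mm wide outside, otherwise built the same), to be left alone. Origin and axes as for wide_roller.
- narrow_lever (a joint): The narrow lane's switch arm, rad, meaning as for wide_lever; not to be pressed.

How it is judged:
By the outcome, as a careful person would: the job done as asked, in the order asked, and still so for the second after the job is handed in, with the robot touching nothing.
It also fails if it takes over 32 s, if anything falls off the work surface, if the arm or the gripper's body presses on something with over 40 N, if the wrist force passes 120 N, or if a joint passes its speed limit or range.

### The arm

A 6-joint arm with a two-finger parallel gripper is mounted at the origin on the work surface. World frame = base frame: x ahead of the robot, y to its left, z up, the work surface at z = 0. Lengths are in mm, angles in rad, forces in N, time in s.
With the tool pointing down it reaches from about 350 to 775 mm from the base axis. Payload 7.3 kg.
Tool frame: the origin (TCP) lies midway between the tips of the shut fingers; the grasp point (between the pads) lies 19 mm behind it; x points along the fingers, y is the direction in which the jaws open and shut, and the axes are right-handed (so a half turn about x gives the same grasp; the last joint's range is limited). The gripper opens to 92 mm and grips with 3 to 60 N. Pads are 19 mm wide; open, the fingers measure 130 mm over their backs; the gripper's body (75 mm by 190 mm) begins 47 mm behind the grasp point.
Start: joints at [-1.445, 0.342, 1.524, -0, 1.275, -0.146], TCP at [140.967, -505.74, 226.741] pointing down, gripper open.
Joint ranges: [-2.53, 2.53], [-0.77, 2.02], [0.04, 2.7], [-1, 4.14], [0.28, 2.66], [-3.11, 3.11]. Speed limits (rad/s): [2.57, 2.57, 3.14, 3.14, 3.14, 3.14].

### API

Orientations are given as [roll, pitch, yaw] about the fixed x, y, z axes, in that order (R = Rz(yaw) Ry(pitch) Rx(roll)).
In Python, from plant import bot gives the robot as it stands. The module is installed in compiled form; this text tells all that it offers.
- The arm moves only by the shell command python3 -m handwheel 'ROWS' [OPENING]. ROWS is JSON, a list that holds one entry, the list of rows, each a list of 4 numbers: the shift along the tool's x, y, z in cm, then the turn about the tool's x in rad. A call has 1 to 8 rows; each row shifts and turns the commanded pose from where the row before left it, along the tool's axes as they then stand; what a row does not reach is not made up. A row lasts 1/12 s, in which the tool goes at most 41.7 mm and 7.16 degrees, less where a joint would pass 70% of its speed; a pose out of reach is approached as far as the arm can. A call is refused whole if a number of a shift passes 4.17 or a number of a turn 0.125, either way. A call with a gripper value outside its range is refused whole. OPENING is the opening, from 0 (shut) to 1 (fully open), set as the call begins (- or left out, the last holds). The fingers move at their own pace and stop on an object; the grip force is fixed at half the most. Time passes only in rows, so rows that do not move let the fingers close. It gives the time, the measured TCP pose, the force and the opening at its end, in the units of the state.
- bot.get_obs(): the state, without advancing time (a new reading comes with each control period).
- bot.capture(name): name is "scene" or "side" or "wrist"; returns (picture, depth): 420x560x3 uint8, red, green, blue; 420x560 float32, mm along the optical axis (not along the pixel's ray), 0 where there is no reading.
- bot.camera_model(name): a dict with "fx", "fy", "cx", "cy" (pixels), "position" and "rotation" of the camera in the world. Camera axes: x right, y down, z forward; pixel columns grow to the right and rows downward; lengths in mm; the calibration is good to about 2 mm. A picture is of the moment at which its call begins: read the wrist's pose just before it. camera_model takes no time and is no camera call; for the wrist camera it gives the pose at the moment of the call.
- bot.close_job(): hands the job in, once; it reports no verdict.
Trained networks look in the newest picture that a camera, given by its name, has taken for a name from the list of things; names that differ only in an ending like _2 or _b are one class to them, and where a whole thing is asked for, a point or a joint stands for the part that bears it (a point fixed in the world has none). Each returns a list of dicts, best first, with "conf" (0 to 1); they miss things now and then, are a little off and sometimes report something else, mostly with a low value. They report only what shows in the picture. A call takes as long as a camera call.
- bot.find_in(camera, label): "bbox" ([left, top, width, height] in pixels, round what is visible of it).
- bot.spot_point(camera, label): "point" ([column, row] in pixels: a listed point, or the origin of a listed thing).
The state is a dict: "time": time; "joint_positions": joint angles; "dq": joint speeds; "tau": joint torques, N m; "tool_pos": TCP position; "tcp_rot": TCP orientation; "contact_force": force on the tool from outside, world axes, zero at the start; "moment": the same for the moment, N m; "grip_width": finger opening in mm.
Only numpy, scipy, OpenCV 4.12 (cv2) and the standard library are available. Lean on these libraries where they do the work, as an engineer would, in place of code of your own. Each camera call takes 0.05 s, during which the arm holds its last target.

## Working session

There is one attempt and no reset: what is moved stays moved. The work goes in short steps, Python scripts to look and compute and a shell command to move; the robot and the scene stay as the last step left them, time stands still between calls to the robot, and variables do not carry over. Pictures are saved under pics/ and viewed, and the job is handed in when it is done.

```bash
mkdir -p pics
cat > h.py <<'E'
from plant import bot
import numpy as np, cv2
from scipy.spatial.transform import Rotation as R
def px(cam,m,d,u,v,r=2):
    u=int(round(u));v=int(round(v))
    p=d[max(0,v-r):v+r+1,max(0,u-r):u+r+1];p=p[p>0]
    z=np.median(p) if p.size else np.nan
    c=np.array([(u-m['cx'])/m['fx']*z,(v-m['cy'])/m['fy']*z,z])
    return np.array(m['position'])+np.array(m['rotation'])@c
E
python3 - <<'E'
from h import *
o=bot.get_obs();print(o['time'],o['tool_pos'],o['tcp_rot'],o['contact_force'])
for c in ('scene','side'):
    im,d=bot.capture(c);m=bot.camera_model(c)
    cv2.imwrite(f'pics/{c}0.png',im[:,:,::-1]);np.save(c+'0.npy',d)
    for l in ('wide_roller','narrow_roller'):
        for s in bot.spot_point(c,l)[:3]: print(c,l,s,px(c,m,d,*s['point']).round(1))
    for s in bot.find_in(c,'wide_roller')[:2]: print(s)
E
```

```text
0.0 [ 140.92240378 -505.2982613   226.03801219] [-1.72492143  1.56920759  1.68849493] [-0.00522524 -0.26451082  0.4832577 ]
scene wide_roller {'point': [395.0, 158.5], 'conf': 0.86} [1249.   171.2 1038.7]
scene narrow_roller {'point': [168.9, 262.5], 'conf': 0.81} [1939.1  861.4 1728.8]
{'bbox': [364.3, 146.5, 41.0, 20.8], 'conf': 0.61}
side wide_roller {'point': [221.5, 295.2], 'conf': 0.93} [-841.3 -684.  -624.7]
side narrow_roller {'point': [354.8, 175.3], 'conf': 0.61} [-1905.9 -1748.6 -1689.3]
{'bbox': [210.8, 284.6, 49.6, 44.0], 'conf': 0.88}
```

```bash
sed -i "s/np.array(m\['rotation'\])@c/R.from_euler('xyz',m['rotation']).as_matrix()@c/" h.py
python3 - <<'E'
from h import *
for c,ps in (('scene',[(395,158.5),(168.9,262.5)]),('side',[(221.5,295.2),(354.8,175.3)])):
    m=bot.camera_model(c);print(m);d=np.load(c+'0.npy')
    for p in ps: print(c,p,px(c,m,d,*p).round(1))
E
```

```text
{'fx': 500.0688773781943, 'fy': 500.0688773781943, 'cx': 282.0098746176297, 'cy': 204.84563033140427, 'position': array([ 885.59075828, -192.1968869 ,  675.27397824]), 'rotation': array([-2.56362428, -0.0140189 ,  1.06264403])}
scene (395, 158.5) [562.8 190.9  88.1]
scene (168.9, 262.5) [ 566.1 -171.1   95.3]
{'fx': 404.43598325046906, 'fy': 404.43598325046906, 'cx': 284.4296484726566, 'cy': 206.97113439227132, 'position': array([275.45648812, 432.742666  , 492.0731515 ]), 'rotation': array([-2.20588785, -0.01788671, -2.48118931])}
side (221.5, 295.2) [549.2 199.7  90.5]
side (354.8, 175.3) [ 562.8 -165.5   91.2]
```

View pics/scene0.png

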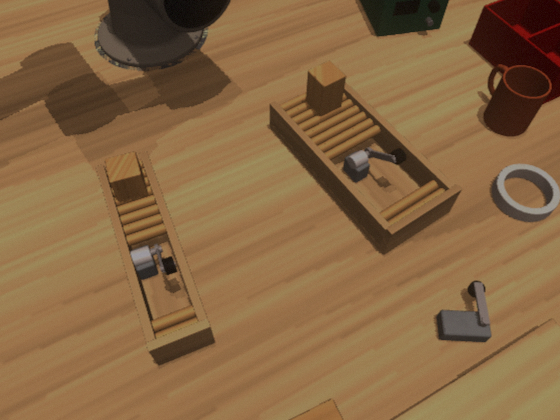

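View pics/side0.png

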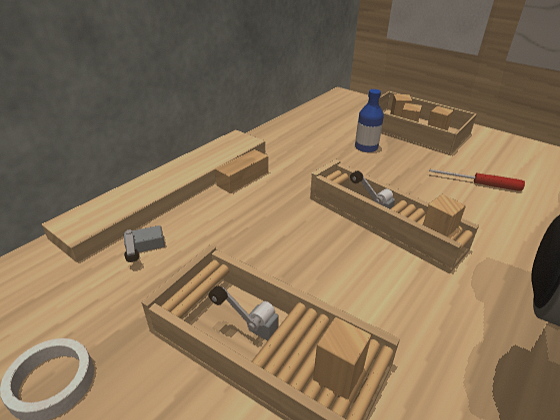

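Run:
```python
from h import *
o=bot.get_obs();print(R.from_euler('xyz',o['tcp_rot']).as_matrix().round(3))
def ray(c,u,v):
    m=bot.camera_model(c);r=R.from_euler('xyz',m['rotation']).as_matrix()@[(u-m['cx'])/m['fx'],(v-m['cy'])/m['fy'],1]
    return np.array(m['position']),r/np.linalg.norm(r)
for a,b in (((395,158.5),(221.5,295.2)),((397.5,156.5),(218,295)),((168.9,262.5),(354.8,175.3))):
    p,d=ray('scene',*a);q,e=ray('side',*b)
    s=np.linalg.lstsq(np.c_[d,-e],q-p,rcond=None)[0];print('tri',p+s[0]*d,q+s[1]*e)
    for P,D in((p,d),(q,e)): print('  at z85',P+D*(85-P[2])/D[2])
m=bot.camera_model('side');d=np.load('side0.npy');print('bottle',px('s',m,d,374,95),px('s',m,d,370,140))
for c in('scene','side'):
    m=bot.camera_model(c);d=np.load(c+'0.npy');v,u=np.mgrid[:420,:560];k=np.stack([(u-m['cx'])/m['fx']*d,(v-m['cy'])/m['fy']*d,d],-1)
    X=np.array(m['position'])+k@R.from_euler('xyz',m['rotation']).as_matrix().T
    X=X[(d>0)]
    s=(X[:,2]>56)&(X[:,2]<68)&(abs(X[:,0]-520)<220)&(abs(X[:,1]-195)<130)
    P=X[s][:,:2].astype(np.float32);r=cv2.minAreaRect(P);print(c,s.sum(),r,cv2.boxPoints(r))
    w=(X[:,0]>300)&(X[:,0]<750)&(abs(X[:,1])<350)&(X[:,2]>100)&(X[:,2]<400);print('tall',X[w].min(0),X[w].max(0))
```

```text
[[-0.     0.268 -0.963]
 [ 0.    -0.963 -0.268]
 [-1.    -0.    -0.   ]]
tri [558.93134374 195.86646147  79.66285103] [556.99411169 193.92852034  79.46267203]
  at z85 [561.85847166 192.38910551  85.        ]
  at z85 [553.21581173 197.13346135  85.        ]
tri [559.39601442 199.38153495  82.9231563 ] [558.51456437 198.49373585  82.82166476]
  at z85 [560.53968717 198.0086202   85.        ]
  at z85 [557.00792261 199.7405797   85.        ]
tri [ 563.09519349 -171.24650086   88.71271916] [ 565.08091049 -169.59825463   87.67982869]
  at z85 [ 561.05391401 -171.11389254   85.        ]
  at z85 [ 567.00019005 -173.58984003   85.        ]
bottle [ 670.5522794  -430.30169977  142.84450637] [ 657.63145921 -419.09276691   34.00561714]
scene 3601 ((496.84539794921875, 176.37979125976562), (313.1972961425781, 142.50917053222656), 5.247498989105225) [[334.38626 233.01352]
 [347.4199   91.10162]
 [659.30457 119.74606]
 [646.2709  261.65796]]
tall [ 361.17180311 -195.36203401  100.00085384] [418.43877662 202.27758851 122.53137975]
side 5578 ((495.0984191894531, 176.67404174804688), (312.20672607421875, 141.43270874023438), 5.390357494354248) [[333.04224 232.4132 ]
 [346.32855  91.60594]
 [657.1546  120.93489]
 [643.8683  261.74213]]
tall [ 359.18325015 -194.96381026  100.00211098] [415.27969136 202.63550788 122.53247228]
```

```bash
python3 -m handwheel '[[[0,0,0,0.089],[0,0,0,0.089],[0,-2.4,-1.75,0],[0,-2.4,-1.75,0],[0,-2.4,-1.75,0],[0,-2.4,-1.75,0],[0,-2.4,-1.75,0],[0,-2.4,-1.75,0]]]' 0
python3 -m handwheel '[[[0,-2.4,-1.75,0],[0,-2.4,-1.75,0],[0,-2.4,-1.75,0],[0,-2.4,-1.75,0],[0,-2.4,-1.75,0],[0,-2.4,-1.75,0],[0,-2.4,-1.75,0],[0,-2.4,-1.75,0]]]'
python3 -m handwheel '[[[0,-2.4,-1.75,0],[0,-2.4,-1.75,0],[0,-2.4,-1.75,0],[0,-2.4,-1.75,0],[0,-2.4,-1.75,0],[0,-2.4,-1.75,0],[0,0,0,0],[0,0,0,0]]]'
python3 - <<'E'
from h import *
o=bot.get_obs();print(o['time'],o['tool_pos'],R.from_euler('xyz',o['tcp_rot']).as_matrix().round(3))
c='wrist';m=bot.camera_model(c);im,d=bot.capture(c);cv2.imwrite('pics/w1.png',im[:,:,::-1]);np.save('w1.npy',d);print(m)
for s in bot.spot_point(c,'wide_roller'): print(s,px(c,m,d,*s['point']))
E
```

```text
time: 1.07
tool_pos: [232.5, -351.3, 226.8]
tcp_rot: [1.995, 1.57, -1.053]
contact_force: [0.9, -0.7, -0.8]
grip_width: 43.2
time: 1.73
tool_pos: [353.9, -146.9, 226.9]
tcp_rot: [2.336, 1.57, -0.712]
contact_force: [1.2, -0.5, 0.4]
grip_width: 0.7
time: 2.4
tool_pos: [444.7, 6.0, 226.5]
tcp_rot: [0.36, 1.57, -2.684]
contact_force: [-1.4, 0.9, -0.0]
grip_width: 0.6
2.4 [444.65309817   5.97079728 226.4968524 ] [[-0.     0.097 -0.995]
 [-0.    -0.995 -0.097]
 [-1.     0.     0.   ]]
{'fx': 294.01099943716775, 'fy': 294.01099943716775, 'cx': 275.9373214165821, 'cy': 204.37103695286584, 'position': array([525.32354639,  15.41250875, 384.0692552 ]), 'rotation': array([ 2.83631081e+00, -4.82538423e-04, -1.47438115e+00])}
{'point': [78.6, 56.6], 'conf': 0.76} [554.7582471  194.5840486   94.37963126]
```

View pics/w1.png

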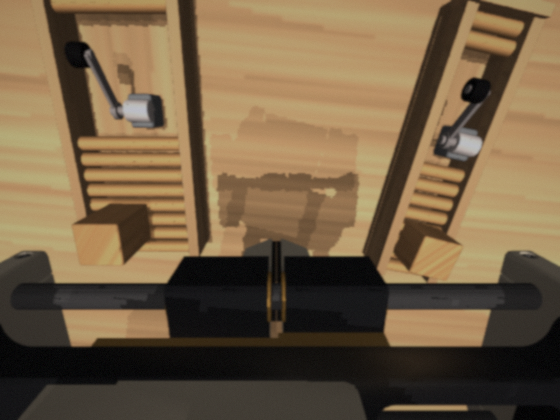

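```bash
python3 -m handwheel '[[[0,-2.56,-1.95,0],[0,-2.56,-1.95,0],[0,-2.56,-1.95,0],[0,-2.56,-1.95,0],[0,-2.56,-1.95,0],[0,-2.56,-1.95,0],[0,-2.56,-1.95,0],[0,0,0,0]]]'
python3 -m handwheel '[[[1.5,0,0,0],[1.5,0,0,0],[1.5,0,0,0],[1.5,0,0,0],[0,0,0,0],[0,0,0,0]]]'
python3 - <<'E'
from h import *
o=bot.get_obs();print(o['time'],o['tool_pos'],o['contact_force'])
for c in('wrist','side'):
    m=bot.camera_model(c);im,d=bot.capture(c);cv2.imwrite(f'pics/{c}2.png',im[:,:,::-1]);np.save(c+'2.npy',d)
    for s in bot.spot_point(c,'wide_roller'):
        u,v=s['point'];Rm=R.from_euler('xyz',m['rotation']).as_matrix();r=Rm@[(u-m['cx'])/m['fx'],(v-m['cy'])/m['fy'],1];P=np.array(m['position'])
        print(c,s,px(c,m,d,u,v),'z85',P+r*(85-P[2])/r[2])
    for q in ([563,198,96],o['tool_pos']):
        x=R.from_euler('xyz',m['rotation']).as_matrix().T@(np.array(q)-m['position']);print(x[:2]/x[2]*m['fx']+[m['cx'],m['cy']])
E
```

```text
time: 3.17
tool_pos: [565.5, 198.7, 226.0]
tcp_rot: [-2.182, 1.569, 1.055]
contact_force: [-1.8, 0.1, 0.4]
grip_width: 0.4
time: 3.67
tool_pos: [563.3, 194.6, 166.4]
tcp_rot: [0.294, 1.569, -2.755]
contact_force: [-0.3, -0.2, -0.1]
grip_width: 0.6
3.6667 [563.25291856 194.56130921 166.4205573 ] [-0.34233314 -0.18516159 -0.13622948]
wrist {'point': [272.0, 214.3], 'conf': 0.9} [563.07031599 199.35123037  94.003427  ] z85 [559.62179489 199.15649609  85.        ]
[273.60012213 215.03000122]
[278.60230404 254.98959566]
[215.01462845 286.25436396]
[212.01771063 244.1125519 ]
```

View pics/wrist2.png

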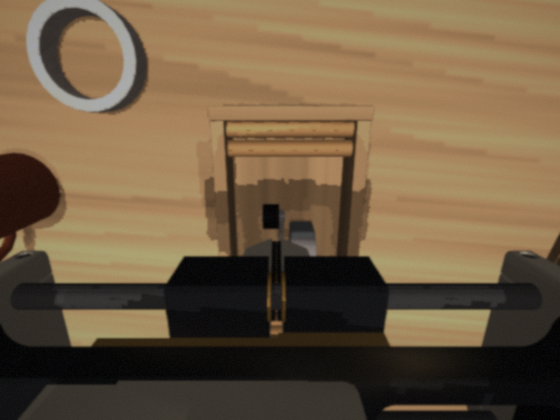

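View pics/side2.png

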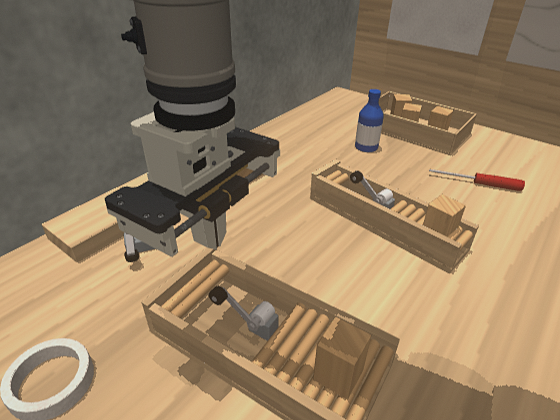

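```bash
python3 -m handwheel '[[[1.5,-0.45,0,0],[1.5,0,0,0],[1.5,0,0,0],[1,0,0,0],[0.8,0,0,0],[0,0,0,0],[0,0,0,0]]]'
python3 -m handwheel '[[[0.4,0,0,0],[0.4,0,0,0],[0.4,0,0,0],[0.4,0,0,0],[0,0,0,0],[0,0,0,0]]]'
python3 - <<'E'
from h import *
o=bot.get_obs();print(o['time'],o['tool_pos'],o['contact_force'])
im,d=bot.capture('side');cv2.imwrite('pics/side3.png',cv2.resize(im[180:400,80:360,::-1],None,fx=2.5,fy=2.5))
E
```

```text
time: 4.45
tool_pos: [563.4, 200.6, 103.9]
tcp_rot: [2.697, 1.571, -0.351]
contact_force: [-0.4, -0.4, 0.1]
grip_width: 0.3
time: 4.95
tool_pos: [565.5, 200.9, 89.2]
tcp_rot: [-3.055, 1.565, 0.18]
contact_force: [2.8, 0.9, 6.2]
grip_width: 0.0
4.95 [565.45779804 200.94441137  89.23124477] [2.84236803 0.91929911 6.21642078]
```

View pics/side3.png

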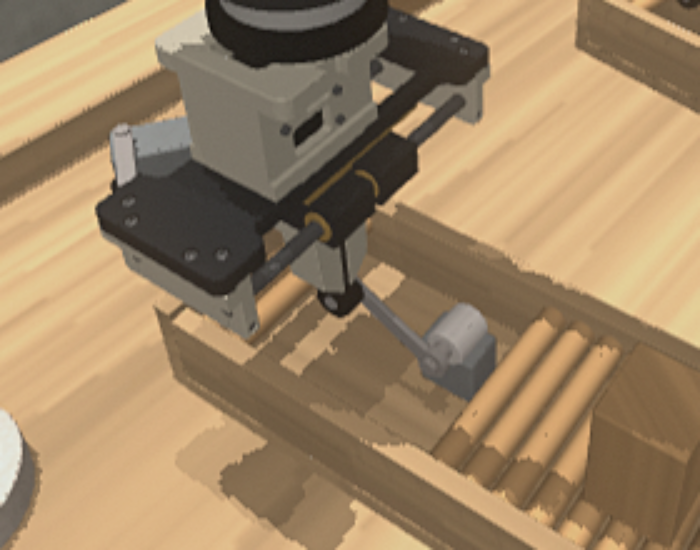

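```bash
python3 -m handwheel '[[[0.4,0,0,0],[0.4,0,0,0],[0.4,0,0,0],[0.3,0,0,0],[0,0,0,0],[0,0,0,0]]]'
python3 - <<'E'
from h import *
o=bot.get_obs();print(o['time'],o['tool_pos'],o['contact_force'])
im,d=bot.capture('side');cv2.imwrite('pics/side4.png',cv2.resize(im[180:400,80:360,::-1],None,fx=2.5,fy=2.5))
o=bot.get_obs();print(o['time'],o['tool_pos'],o['contact_force'])
E
```

```text
time: 5.5
tool_pos: [566.0, 201.1, 74.6]
tcp_rot: [-3.044, 1.564, 0.191]
contact_force: [3.6, 0.5, 6.5]
grip_width: 0.6
5.5 [565.992058   201.07159784  74.61699618] [3.60248887 0.53187798 6.51031017]
5.55 [565.96198253 201.06992312  74.66185093] [ 3.42472753 -0.41967292  6.84982041]
```

View pics/side4.png

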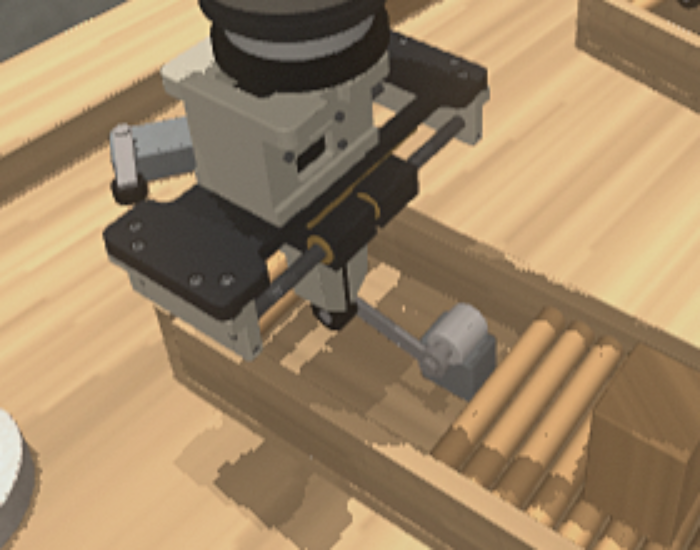

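```bash
python3 -m handwheel '[[[0.2,0,0,0],[0,0,0,0],[0,0,0,0],[0,0,0,0],[0,0,0,0],[0,0,0,0],[0,0,0,0],[0,0,0,0]]]'
python3 -m handwheel '[[[0,0,0,0],[0,0,0,0],[0,0,0,0],[0,0,0,0],[0,0,0,0],[0,0,0,0],[0,0,0,0],[0,0,0,0]]]'
python3 -m handwheel '[[[-0.5,0,0,0],[-0.5,0,0,0],[-0.7,0,0,0],[-0.7,0,0,0],[-1,0,0,0],[-1.5,0,0,0],[-1.5,0,0,0],[-1.5,0,0,0]]]'
python3 -m handwheel '[[[-2,0,0,0],[-2,0,0,0],[-2,0,0,0],[-1,0,0,0],[0,0,0,0],[0,0,0,0],[0,0,0,0],[0,0,0,0]]]'
python3 - <<'E'
from h import *
o=bot.get_obs();print(o['time'],o['tool_pos'],o['contact_force'])
im,d=bot.capture('side');cv2.imwrite('pics/side5.png',im[:,:,::-1]);print(bot.spot_point('side','wide_roller'),bot.spot_point('side','narrow_roller'))
E
```

```text
time: 6.22
tool_pos: [566.3, 201.1, 73.0]
tcp_rot: [-3.05, 1.563, 0.185]
contact_force: [3.8, 0.6, 7.6]
grip_width: 0.6
time: 6.88
tool_pos: [566.3, 201.1, 72.9]
tcp_rot: [-3.049, 1.563, 0.186]
contact_force: [4.1, 1.5, 7.2]
grip_width: 0.3
time: 7.55
tool_pos: [563.2, 200.6, 150.7]
tcp_rot: [2.255, 1.571, -0.792]
contact_force: [-0.0, 0.1, -0.1]
grip_width: 0.3
time: 8.22
tool_pos: [562.5, 200.4, 218.1]
tcp_rot: [0.162, 1.568, -2.886]
contact_force: [-0.1, 0.1, -0.6]
grip_width: 0.6
8.2167 [562.51723778 200.43130884 218.12059483] [-0.06450663  0.09543329 -0.60699384]
[{'point': [220.5, 294.3], 'conf': 0.88}] [{'point': [351.3, 177.3], 'conf': 0.7}]
```

View pics/side5.png

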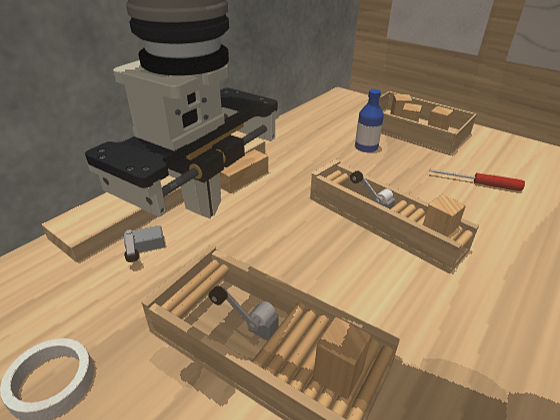

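The wide roller is back up at (219,295), the same spot as at the start. The narrow roller is unchanged at (356,177), and the block and lanes have not moved. The tool is clear of everything.

```bash
python3 -c "
from plant import bot
print(bot.close_job())"
```

```text
the job is handed in; nothing more can be done
None
```

I pressed the wide lane's switch arm down with the shut fingertips, held it for more than a second, then lifted straight up and handed the job in at about 8.3 s.

- **Press:** the roller went down about 23 mm, which is roughly 0.42 rad against the click at 0.30. The upward force was about 7.4 N. I had no direct signal of the click, so I infer it from the depth and the force. The force is slightly higher than expected for that depth, so the arm may have been near its stop.
- **Release:** the last side picture shows the wide roller back at its starting spot, about (220, 294) against (221, 295) before. The force on the tool was near zero and the tool is about 120 mm clear above.
- **Narrow lane:** the robot never touched it, and its switch looks unchanged in the picture. The network's point for the narrow roller differed by about 4 px between pictures, which I put down to detector noise.

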